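# Load the sample cooler's upper drawer

## Robot

A 6-joint arm with a two-finger parallel gripper is mounted at the origin on the work surface. World frame = base frame: x ahead of the robot, y to its left, z up, the work surface at z = 0. Lengths are in mm, angles in rad, forces in N, time in s.
With the tool pointing down it reaches from about 275 to 1000 mm from the base axis. Payload 8.4 kg.
Tool frame: the origin (TCP) lies at the very end of the fingers, on their centre line; the grasp point (between the pads) lies 19 mm behind it; z points along the fingers, y is the line along which they close (so a half turn about z gives the same grasp; the last joint's range is limited). The gripper opens to 85 mm and grips with 20 to 120 N. Pads are 22 mm wide; open, the fingers measure 114 mm over their backs; the gripper's body (76 mm by 85 mm) begins 54 mm behind the grasp point. The pads swing forward as they close: fully open they stand 13 mm farther back than shut.
Start: joints at [1.245, 0.353, 1.633, -0, 1.155, -0.002], TCP at [198.856, 592.524, 231.281] pointing down, gripper open.
Joint ranges: [-2.63, 2.63], [-0.92, 2.1], [0.06, 2.66], [-1.3, 4.44], [0, 2.69], [-3.02, 3.02]. Speed limits (rad/s): [2.22, 2.22, 2.79, 3.14, 3.14, 3.14].

## Interface

Orientations are given as [roll, pitch, yaw] about the fixed x, y, z axes, in that order (R = Rz(yaw) Ry(pitch) Rx(roll)).
In Python, from rig import telemetry, imaging, r gives the robot as it stands. The module is installed in compiled form; this text tells all that it offers.
- The arm moves only by the tool step_arm, never from a script. Its argument "moves" is a list of rows, each a list of 3 entries, a list of its own where there are three numbers: the turn, a rotation vector about the tool's x, y, z scaled (see below), then the shift along the tool's x, y, z scaled (see below), then the opening, from -1 (shut) to 1 (fully open). A call has 1 to 8 rows; each row is the pose to reach, as a shift and turn from the pose commanded when the call began, along the tool's axes at that moment; what a row does not reach only later rows make up. The controller multiplies each number of a shift by 200 mm and each number of a turn by 45 degrees. A row lasts 1/10 s, in which the tool goes at most 50 mm and 8.59 degrees, less where a joint would pass 70% of its speed; a pose out of reach is approached as far as the arm can. A call with a number of a shift or a turn outside -1 to 1 is refused whole. A call with a gripper value outside its range is refused whole. The fingers move at their own pace and stop on an object; "squeeze" is the grip in N (left out, the last holds). Time passes only in rows, so rows that repeat a pose let the fingers close. It gives the time, the measured TCP pose, the force, the opening and the grip force at its end, in the units of the state.
- telemetry.sense(): the state, without advancing time (a new reading comes with each control period).
- imaging.grab_frame(name): name is "scene" or "side" or "wrist"; returns the picture (420x560x3 uint8, red, green, blue); there is no depth.
- imaging.calibration(name): a dict with "fx", "fy", "cx", "cy" (pixels), "cam_to_world" (4x4, takes a point from camera to world coordinates). Camera axes: x right, y up, looking along -z (the intrinsics and any distortion apply to the point x, -y, -z); pixel columns grow to the right and rows downward; lengths in mm; the calibration is good to about 2 mm. The wrist camera is an equidistant fisheye: a pixel r from the principal point sees the ray r / f radians off the axis. A picture is of the moment at which its call begins: read the wrist's pose just before it. calibration takes no time and is no camera call; for the wrist camera it gives the pose at the moment of the call.
- r.sign_off(): hands the job in; it is judged then, once.
Trained networks look in the newest picture that a camera, given by its name, has taken for a name from the list of things; names that differ only in an ending like _2 or _b are one class to them, and where a whole thing is asked for, a point or a joint stands for the part that bears it (a point fixed in the world has none). Each returns a list of dicts, best first, with "conf" (0 to 1); they miss things now and then, are a little off and sometimes report something else, mostly with a low value. They report only what shows in the picture. A call takes as long as a camera call.
- imaging.recognise(camera, name): "extent" ([left, top, width, height] in pixels, round what is visible of it).
- imaging.mark_of(camera, name): "xy" ([column, row] in pixels: a listed point, or the origin of a listed thing).
The state is a dict: "clock": time; "qpos": joint angles; "qvel": joint speeds; "joint_efforts": joint torques, N m; "eef_pos": TCP position; "tcp_rot": TCP orientation; "contact_force": force on the tool from outside, world axes, zero at the start; "wrist_torque": the same for the moment, N m; "opening": opening from 0.0 (shut) to 1.0 (fully open); "grasp_force": force on a finger pad.
Only numpy, scipy, OpenCV 4.12 (cv2) and the standard library are available. Lean on these libraries where they do the work, as an engineer would, in place of code of your own. Each camera call takes 0.05 s, during which the arm holds its last target. There are 200 camera calls.

## Task

Pull the upper drawer of the sample cooler all the way out to its stop, then set the rack of small vials down in it gently, flat on the drawer's floor with its long side across the drawer. Keep the rack upright, and leave the drawer fully out with the rack in it so that I can check the caps. Leave the lower drawer shut and everything else on the table where it is.

Things in the scene. Friction and masses are not known exactly. Their poses are not given: they have to be found in the camera images.
- upper_drawer (a joint): how far the upper drawer of the sample cooler is out, m: 0 shut, 0.130 at its stop (out is toward the robot, against the cooler's x axis). May start up to 30 mm ajar. It slides stiffly (about 3 N) and stays where it is left
- lower_drawer (a joint): how far the lower drawer is out, m: 0 shut. Not to be opened; its like handle is 80 mm below the upper one
- cooler: sample cooler: fixed white cabinet 280 deep (x) x 256 wide (y) x 196 high mm, two grey-fronted drawers one above the other, control column with display to their right. Origin on the table at mid-depth under the drawers' centre line (body spans y -160 to +96). x runs front to back: front face at x = -140, shut drawer fronts at -154; z up. Turned up to 0.2 rad
- drawer_handle (a point): middle of the upper drawer's handle: a level steel bar along y, 10 mm diameter, 100 mm long, on a post at each end, 30 mm clear of the drawer front behind it, 160 mm above the table, 36 mm below the cooler's top. Moves with the drawer; axes as the cooler's
- drawer_floor (a point): middle of the upper drawer's tray floor (upper face), 110 mm above the table; moves with the drawer, axes as the cooler's. Tray inside: 106 mm along x, 148 mm along y; side and rear walls 30 mm above the floor, drawer front 72 mm. Only at the stop is the tray wholly out in front of the cooler (by 14 mm)
- small_rack: rack of 40 small amber vials (5 x 8, 12 mm wide, caps 35 mm above the underside) in a white block 86 (x) x 128 (y) x 20 mm high. Carrying bar of aluminium over its middle along y: 10 mm wide, 14 high, its centre 62 above the underside, 114 free between end posts. Origin: centre of underside; z up. 0.32 kg, balanced. Left or right, exchanged with tall_rack
- tall_rack: bystander: rack of 12 tall vials (3 by 4, about 22 mm wide, caps 79 mm above the table), white block 86 x 128 x 30 mm, bar at 108 mm; too tall for the drawer. Same footprint as small_rack
- calculator: bystander: black desk calculator lying flat, 150 x 85 x 17 mm
- crimper: bystander: hand crimping tool lying flat, about 180 x 50 mm, 26 mm high
- cap_jar: bystander: small jar with a white screw lid, 56 mm diameter, 62 mm high
- beaker: bystander: glass beaker, 64 mm diameter, 85 mm high
- mouse: bystander: black computer mouse, 100 x 58 x 28 mm

How it is judged:
By the outcome, as a careful person would: the job done as asked, in the order asked, and still so for the second after the job is handed in, with the robot touching nothing.
It also fails if it takes over 64 s, if anything falls off the work surface, if the arm or the gripper's body presses on something with over 40 N, if the wrist force passes 120 N, or if a joint passes its speed limit or range.

## Working session

There is one attempt and no reset: what is moved stays moved. The work goes in short steps, Python scripts to look and compute and a tool call to move; the robot and the scene stay as the last step left them, time stands still between calls to the robot, and variables do not carry over. Pictures are saved under pics/ and viewed, at most 11 in all, crops included, and the job is handed in when it is done.

Besides the shell and the picture viewer there is one more tool, called after "Emit:" by a JSON object that holds its "fn" and its "kwargs". step_arm: Moves the arm, as the interface text tells. Its arguments: {"type":"object","properties":{"moves":{"type":"array"},"squeeze":{"type":"number"}},"required":["moves"]}

```bash
mkdir -p pics
cat > h.py <<'E'
import numpy as np, cv2
from rig import telemetry, imaging, r
from scipy.spatial.transform import Rotation as R
def ray(cam,px,cal=None):
    c=cal or imaging.calibration(cam); M=np.array(c["cam_to_world"])
    u=(px[0]-c["cx"])/c["fx"]; v=(px[1]-c["cy"])/c["fy"]
    if cam=="wrist":
        t=np.hypot(u,v); s=np.sinc(t/np.pi)
        d=np.array([u*s,-v*s,-np.cos(t)])
    else: d=np.array([u,-v,-1.])
    return M[:3,3], M[:3,:3]@d
def atz(cam,px,z,cal=None):
    o,d=ray(cam,px,cal); return o+d*(z-o[2])/d[2]
def proj(cam,p,cal=None):
    c=cal or imaging.calibration(cam); M=np.array(c["cam_to_world"])
    q=M[:3,:3].T@(np.array(p)-M[:3,3]); x,y,z=q[0],-q[1],-q[2]
    if cam=="wrist":
        t=np.arctan2(np.hypot(x,y),z); k=t/max(np.hypot(x,y),1e-9); return np.array([c["cx"]+c["fx"]*x*k,c["cy"]+c["fy"]*y*k])
    return np.array([c["cx"]+c["fx"]*x/z,c["cy"]+c["fy"]*y/z])
def shot(cam,fn):
    im=imaging.grab_frame(cam); cv2.imwrite("pics/"+fn,im[:,:,::-1]); return im
def tri(a,b):
    (o1,d1),(o2,d2)=a,b; d1=d1/np.linalg.norm(d1); d2=d2/np.linalg.norm(d2)
    t=np.linalg.lstsq(np.c_[d1,-d2],o2-o1,rcond=None)[0]; p,q=o1+d1*t[0],o2+d2*t[1]
    return (p+q)/2,np.linalg.norm(p-q)
E
python3 - <<'E'
from h import *
np.set_printoptions(precision=1,suppress=True)
ims=[shot(c,c+"0.png") for c in ("scene","side","wrist")]
cv2.imwrite("pics/a.png",np.hstack([ims[0],ims[1]])[:,:,::-1])
for c in ("scene","side","wrist"):
    k=imaging.calibration(c); print(c,k["fx"],k["cx"],k["cy"],np.array(k["cam_to_world"])[:3].tolist())
    for n in ("drawer_handle","drawer_floor","cooler","small_rack","tall_rack"):
        print(c,n,[(m["xy"],round(m["conf"],2)) for m in imaging.mark_of(c,n)[:2]],[(m["extent"],round(m["conf"],2)) for m in imaging.recognise(c,n)[:2]])
s=telemetry.sense(); print(s)
E
```

```text
scene 463.3195425767832 279.3133437384587 213.7074980872706 [[-0.7548614716357439, -0.6233572303862144, 0.20398510231177833, 798.6096769320608], [0.6558299321123143, -0.7133636880981042, 0.24698046207873942, 289.76221331980173], [-0.008441491898711151, 0.32021557087109037, 0.9473070934951483, 1324.3997466614314]]
scene drawer_handle [([298.8, 222.9], 0.62), ([228.9, 144.3], 0.24)] [([264.1, 204.0, 45.8, 62.5], 0.78), ([205.2, 119.3, 44.7, 46.1], 0.37)]
scene drawer_floor [] [([266.2, 208.1, 42.5, 55.4], 0.82)]
scene cooler [([298.4, 223.8], 0.72)] [([148.6, 192.4, 162.2, 142.4], 0.9)]
scene small_rack [([225.3, 145.6], 0.67), ([183.1, 175.2], 0.42)] [([205.9, 120.2, 45.6, 44.3], 0.67)]
scene tall_rack [([387.1, 293.7], 0.56)] [([361.1, 265.3, 47.7, 58.2], 0.86), ([262.2, 201.1, 50.9, 64.6], 0.45)]
side 397.02183069711776 281.19671376807605 206.194928559315 [[0.6416043450619617, -0.7183114434203369, 0.26902143901370124, 871.6457243423745], [0.7670339544681726, 0.6000843783073878, -0.2270631004904863, -278.5216707894006], [0.001666460478922488, 0.3520332500813345, 0.9359860115122683, 1
[... 586 characters left out ...]
25, 0.30376854955892413, 0.09382099840243989, 616.6180053330664], [-0.0003142232168754803, -0.29420665242539995, 0.9557417783755234, 374.61499379209545]]
wrist drawer_handle [] []
wrist drawer_floor [] []
wrist cooler [] []
wrist small_rack [] []
wrist tall_rack [] [([120.9, 362.3, 85.5, 57.7], 0.67)]
{'clock': 1.65, 'qpos': array([ 1.2,  0.4,  1.6,  0. ,  1.2, -0. ]), 'qvel': array([ 0., -0., -0., -0.,  0.,  0.]), 'joint_efforts': array([ -0. , -60.5, -34.2,  -0. ,   0. ,   0. ]), 'eef_pos': array([198.9, 592.5, 231.3]), 'tcp_rot': array([-3.1, -0. ,  2.8]), 'contact_force': array([ 0.4, -0.2, -0.1]), 'wrist_torque': array([-0.,  0., -0.]), 'grasp_force': 0.0, 'opening': 0.9970820787877678}
```

View pics/scene0.png

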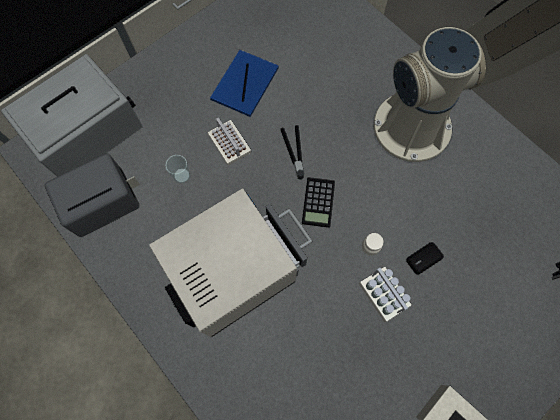

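View pics/side0.png

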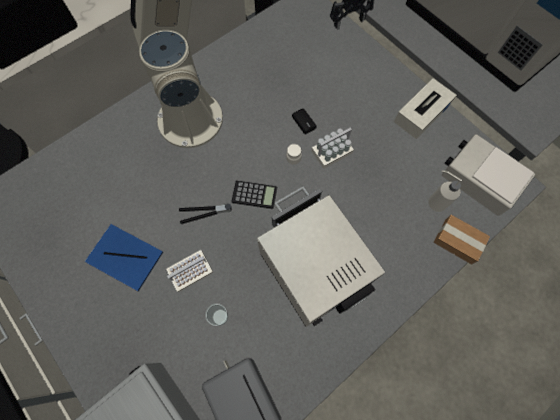

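Run:
```python
from h import *
a=cv2.imread("pics/scene0.png");b=cv2.imread("pics/side0.png")
def z(im,x,y,w,h,W,H): return cv2.resize(im[y:y+h,x:x+w],(W,H),interpolation=cv2.INTER_CUBIC)
t=np.hstack([z(a,230,180,100,100,400,400),z(b,250,170,100,100,400,400)])
u=np.hstack([z(a,200,110,60,60,300,200*3//2)[:200],z(b,155,240,60,60,300,300)[:200]])
u=np.hstack([z(a,200,115,60,50,400,200*400//240)if 0 else z(a,200,116,100,50,400,200),z(b,150,243,100,50,400,200)])
cv2.imwrite("pics/z.png",np.vstack([t,u]))
```

```text
(no output)
```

View pics/z.png

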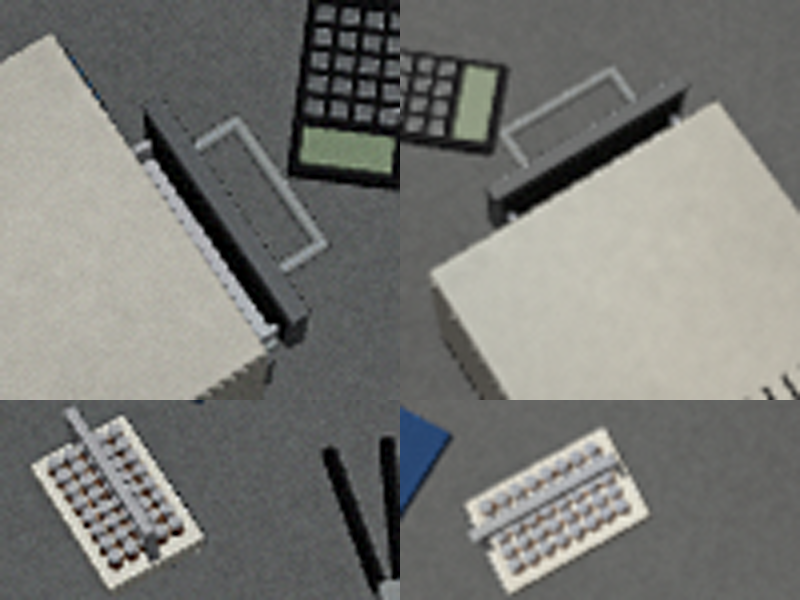

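Run:
```python
from h import *
np.set_printoptions(precision=1,suppress=True)
def both(n,a,b,z):
    out=[]
    for c,pts in(("scene",a),("side",b)):
        P=[atz(c,p,z)[:2] for p in pts]
        print(n,c,*P,"mid",sum(P)/len(P), "len",np.linalg.norm(P[1]-P[0]),"ang",np.arctan2(*(P[1]-P[0])[::-1]))
both("handle",[(289.25,210.25),(310.5,241)],[(276.5,203.25),(303,187.5)],163)
both("front",[(243,189),(297,267.5)],[(257.75,238),(329.5,195.75)],196)
both("bar",[(217.75,118.5),(238,154.25)],[(168.5,277.25),(205,259)],68)
both("block",[(209,132.25),(230.5,120.5),(250.75,150.5),(227.5,163)],[(267/4*0+150+(467-400)/4,243+(500-400)/4),(150+205/4,243+28/4),(150+249/4,243+115/4),(150+110/4,243+194/4)],20)
both("calc",[(307,178),(334,179),(330,227),(302,223)],[(235,180),(277,183),(273,208),(232,203)],17)
for a,b in [((289.25,210.25),(276.5,203.25)),((310.5,241),(303,187.5)),((217.75,118.5),(168.5,277.25)),((238,154.25),(205,259))]: print(tri(ray("scene",a),ray("side",b)))
```

```text
handle scene [522.3  -3. ] [536.6  96.6] mid [529.5  46.8] len 100.58868869629836 ang 1.4282149821520556
handle side [525.5  -5.4] [538.   92.3] mid [531.8  43.4] len 98.48750543965686 ang 1.4428885657836403
front scene [ 582.5 -118.6] [614.8 130.4] mid [598.6   5.9] len 251.06679950188206 ang 1.4416626385921756
front side [ 583.8 -124.2] [619.5 125.3] mid [601.7   0.6] len 252.077111358629 ang 1.428564120348426
bar scene [ 467.8 -396.3] [ 498.  -261.1] mid [ 482.9 -328.7] len 138.46654239435185 ang 1.3515027550266014
bar side [ 471.1 -400.3] [ 497.2 -278.5] mid [ 484.1 -339.4] len 124.5846353658344 ang 1.359542788587355
block scene [ 506.8 -402.1] [ 429.1 -389.9] [ 448.4 -265.9] [ 529.8 -280.5] mid [ 478.5 -334.6] len 78.69090437108945 ang 2.9860587687138733
block side [ 426.7 -392.3] [ 450.  -270.1] [ 532.2 -285.3] [ 512.1 -408.7] mid [ 480.3 -339.1] len 124.39485460884703 ang 1.3823581152595459
calc scene [377.8 -82.4] [318.  -25.7] [431.7  78.4] [485.6  14.9] mid [403.3  -3.7] len 82.40080690168583 ang 2.3825175045524034
calc side [318.2 -27.4] [423.1  80. ] [487.2   8.8] [381.2 -89.1] mid [402.4  -6.9] len 150.20263126585436 ang 0.7970938405577553
(array([522.4,  -4.2, 157.4]), np.float64(2.708317047378503))
(array([535. ,  95.1, 154.1]), np.float64(0.8072730287680149))
(array([ 466.4, -401.5,   57.7]), np.float64(2.5467509134510857))
(array([ 487.3, -278.3,   29.8]), np.float64(3.0614054827163004))
```

```bash
cat >> h.py <<'E'
def plan(p,yaw,rp=(np.pi,0)):
    s=telemetry.sense(); A=R.from_euler("xyz",s["tcp_rot"]); B=R.from_euler("xyz",[rp[0],rp[1],yaw])
    d=A.inv().apply(np.array(p)-s["eef_pos"]); w=(A.inv()*B).as_rotvec()
    print("at",np.round(s["eef_pos"],1),np.round(s["tcp_rot"],4),"t",s["clock"],"F",np.round(s["contact_force"],1),"shift/200",np.round(d/200,3),"turn",np.round(w/(np.pi/4),3),"rows>=",np.ceil(max(np.linalg.norm(d)/50,np.linalg.norm(w)/.15)))
E
python3 - <<'E'
from h import *
plan((531,45,260),1.435)
print(atz("scene",(387.1,293.7),40),atz("scene",(176,165),80),atz("scene",(374,243),62))
E
```

```text
at [198.9 592.5 231.3] [-3.1416 -0.      2.8178] t 1.65 F [ 0.4 -0.2 -0.1] shift/200 [-2.445 -2.067 -0.144] turn [-0.     0.     1.761] rows>= 13.0
[450.87214676 326.52715047  40.        ] [ 660.49691758 -349.271478     80.        ] [383.34509026 201.39319914  62.        ]
```

Emit:
{"fn": "step_arm", "kwargs": {"moves": [[[0, 0, 0.88], [-1, -0.85, -0.14], -0.4], [[0, 0, 0.88], [-1, -0.85, -0.14], -0.4], [[0, 0, 0.88], [-1, -0.85, -0.14], -0.4], [[0, 0, 0.88], [-1, -0.85, -0.14], -0.4], [[0, 0, 0.88], [-1, -0.85, -0.14], -0.4], [[0, 0, 0.88], [-1, -0.85, -0.14], -0.4], [[0, 0, 0.88], [-1, -0.85, -0.14], -0.4], [[0, 0, 0.88], [-1, -0.85, -0.14], -0.4]], "squeeze": 30}}

```text
clock: 2.45
eef_pos: [334.4, 368.2, 259.4]
tcp_rot: [3.141, -0.001, 2.127]
contact_force: [-0.3, 0.6, -0.4]
opening: 0.3
grasp_force: 0.0
```

```bash
python3 -c "
from h import *
plan((531,45,260),1.435)"
```

```text
at [334.4 368.2 259.4] [ 3.1412e+00 -6.0000e-04  2.1265e+00] t 2.45 F [-0.3  0.6 -0.4] shift/200 [-1.892 -0.017 -0.004] turn [ 0.    -0.001  0.88 ] rows>= 8.0
```

Emit:
{"fn": "step_arm", "kwargs": {"moves": [[[0, 0, 0.88], [-1, -0.01, 0], -0.4], [[0, 0, 0.88], [-1, -0.01, 0], -0.4], [[0, 0, 0.88], [-1, -0.01, 0], -0.4], [[0, 0, 0.88], [-1, -0.01, 0], -0.4], [[0, 0, 0.88], [-1, -0.01, 0], -0.4], [[0, 0, 0.88], [-1, -0.01, 0], -0.4]]}}

```text
clock: 3.05
eef_pos: [438.6, 197.0, 258.9]
tcp_rot: [-3.141, -0.0, 1.433]
contact_force: [-0.8, -0.2, 0.4]
opening: 0.299
grasp_force: 0.0
```

```bash
python3 -c "
from h import *
plan((531,45,260),1.435)"
```

```text
at [438.6 197.  258.9] [-3.1409e+00 -2.0000e-04  1.4333e+00] t 3.05 F [-0.8 -0.2  0.4] shift/200 [-0.689  0.562 -0.006] turn [-0.001 -0.    -0.002] rows>= 4.0
```

Emit:
{"fn": "step_arm", "kwargs": {"moves": [[[0, 0, 0], [-0.69, 0.56, 0], -0.4], [[0, 0, 0], [-0.69, 0.56, 0], -0.4], [[0, 0, 0], [-0.69, 0.56, 0], -0.4], [[0, 0, 0], [-0.69, 0.56, 0], -0.4], [[0, 0, 0], [-0.69, 0.56, 0], -0.4], [[0, 0, 0], [-0.69, 0.56, 0], -0.4]]}}

```text
clock: 3.65
eef_pos: [530.4, 46.5, 258.8]
tcp_rot: [-3.14, -0.0, 1.439]
contact_force: [0.3, -0.5, -0.4]
opening: 0.3
grasp_force: 0.0
```

Run:
```python
from h import *
plan((531,45,141),1.435)
cal=imaging.calibration("wrist"); im=shot("wrist","w1.png")
for p in [(531,45,160)]: print(proj("wrist",p,cal))
print([(m["xy"],m["conf"]) for m in imaging.mark_of("wrist","drawer_handle")])
for p in ((522.5,-4.5,160),(537,94.5,160)):
    q=proj("wrist",p,cal); cv2.drawMarker(im,tuple(int(round(v)) for v in q),(255,0,0),0,8,1); print(q)
cv2.imwrite("pics/w1m.png",im[:,:,::-1])
```

```text
at [530.4  46.5 258.8] [-3.1404e+00 -4.0000e-04  1.4386e+00] t 3.65 F [ 0.3 -0.5 -0.4] shift/200 [-0.007  0.005  0.589] turn [-0.001 -0.001  0.005] rows>= 3.0
[280.99522893 218.64819869]
[([282.2, 224.0], 0.89), ([143.8, 82.6], 0.71)]
[278.57284223 275.8525625 ]
[280.33644304 154.79629754]
```

View pics/w1m.png

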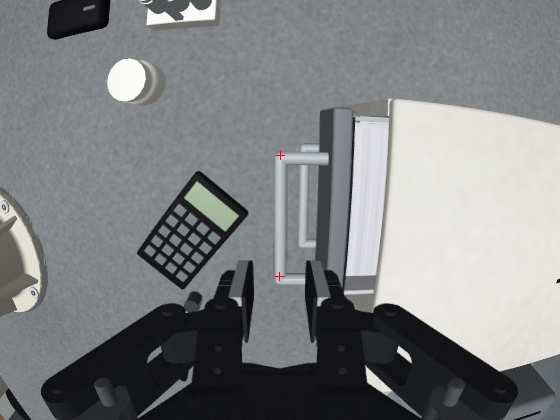

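Emit:
{"fn": "step_arm", "kwargs": {"moves": [[[0, 0, 0], [-0.01, 0, 0.2], -0.4], [[0, 0, 0], [-0.01, 0, 0.35], -0.4], [[0, 0, 0], [-0.01, 0, 0.45], -0.4], [[0, 0, 0], [-0.01, 0, 0.52], -0.4], [[0, 0, 0], [-0.01, 0, 0.585], -0.4], [[0, 0, 0], [-0.01, 0, 0.585], -0.4]]}}

```text
clock: 4.35
eef_pos: [529.4, 43.6, 141.1]
tcp_rot: [-3.14, 0.0, 1.437]
contact_force: [-0.5, 0.7, 0.0]
opening: 0.301
grasp_force: 0.0
```

Emit:
{"fn": "step_arm", "kwargs": {"moves": [[[0, 0, 0], [0, 0, 0], -1], [[0, 0, 0], [0, 0, 0], -1], [[0, 0, 0], [0, 0, 0], -1], [[0, 0, 0], [0, 0, 0], -1], [[0, 0, 0], [0, 0, 0], -1]], "squeeze": 30}}

```text
clock: 4.85
eef_pos: [530.8, 43.2, 142.9]
tcp_rot: [3.14, -0.001, 1.435]
contact_force: [0.4, 4.1, 2.5]
opening: 0.101
grasp_force: 29.7
```

Emit:
{"fn": "step_arm", "kwargs": {"moves": [[[0, 0, 0], [0, -0.08, 0], -1], [[0, 0, 0], [0, -0.16, 0], -1], [[0, 0, 0], [0, -0.25, 0], -1], [[0, 0, 0], [0, -0.34, 0], -1], [[0, 0, 0], [0, -0.42, 0], -1], [[0, 0, 0], [0, -0.46, 0], -1], [[0, 0, 0], [0, -0.46, 0], -1]]}}

```text
clock: 5.55
eef_pos: [438.8, 55.7, 142.9]
tcp_rot: [3.141, -0.001, 1.435]
contact_force: [-2.4, 4.9, 6.6]
opening: 0.102
grasp_force: 31.5
```

Emit:
{"fn": "step_arm", "kwargs": {"moves": [[[0, 0, 0], [0, -0.02, 0], -1], [[0, 0, 0], [0, -0.04, 0], -1], [[0, 0, 0], [0, -0.05, 0], -1], [[0, 0, 0], [0, -0.05, 0], -1]]}}

```text
clock: 5.95
eef_pos: [430.0, 56.9, 142.9]
tcp_rot: [3.14, -0.001, 1.435]
contact_force: [2.3, 4.4, 6.7]
opening: 0.1
grasp_force: 31.6
```

Creeping on to find the stop.

Emit:
{"fn": "step_arm", "kwargs": {"moves": [[[0, 0, 0], [0, -0.01, 0], -1], [[0, 0, 0], [0, -0.02, 0], -1], [[0, 0, 0], [0, -0.02, 0], -1]]}}

```text
clock: 6.25
eef_pos: [426.1, 57.4, 142.9]
tcp_rot: [3.14, -0.001, 1.435]
contact_force: [1.8, 3.5, 7.1]
opening: 0.103
grasp_force: 31.6
```

Emit:
{"fn": "step_arm", "kwargs": {"moves": [[[0, 0, 0], [0, -0.01, 0], -1], [[0, 0, 0], [0, -0.02, 0], -1], [[0, 0, 0], [0, -0.02, 0], -1]]}}

```text
clock: 6.55
eef_pos: [425.4, 57.6, 143.0]
tcp_rot: [3.133, -0.001, 1.436]
contact_force: [16.4, 0.2, -9.0]
opening: 0.102
grasp_force: 30.4
```

Emit:
{"fn": "step_arm", "kwargs": {"moves": [[[0, 0, 0], [0, 0.01, 0], -0.4], [[0, 0, 0], [0, 0.01, 0], -0.4], [[0, 0, 0], [0, 0.01, 0], -0.4], [[0, 0, 0], [0, 0.01, -0.15], -0.4], [[0, 0, 0], [0, 0.01, -0.35], -0.4], [[0, 0, 0], [0, 0.01, -0.6], -0.4], [[0, 0, 0], [0, 0.01, -0.6], -0.4]]}}

```text
clock: 7.25
eef_pos: [425.9, 57.8, 267.8]
tcp_rot: [3.134, -0.002, 1.436]
contact_force: [0.9, 0.3, -0.9]
opening: 0.298
grasp_force: 0.0
```

Run:
```python
from h import *
np.set_printoptions(precision=1,suppress=True)
plan((481,-337,260),1.375)
cal=imaging.calibration("wrist"); a=shot("wrist","w2.png"); b=shot("scene","s2.png"); c=shot("side","d2.png")
for n in("drawer_floor","drawer_handle"):
  for cam,cl in (("wrist",cal),("scene",None),("side",None)):
    z=110 if n=="drawer_floor" else 160
    print(n,cam,[(m["xy"],m["conf"],atz(cam,m["xy"],z,cl)) for m in imaging.mark_of(cam,n)[:2]])
f=lambda im,x,y,w,h,W,H:cv2.resize(im[y:y+h,x:x+w],(W,H),interpolation=cv2.INTER_CUBIC)
cv2.imwrite("pics/z2.png",np.hstack([a[:,160:],np.vstack([f(b,250,190,80,70,400,350)[:210],f(c,260,150,80,70,400,350)[:210]]) if 0 else np.vstack([f(b,250,185,80,84,400,420)])])[:,:,::-1])
cv2.imwrite("pics/z3.png",f(c,250,145,100,75,800,600)[:,:,::-1])
```

```text
at [425.9  57.8 267.8] [ 3.1 -0.   1.4] t 7.25 F [ 0.9  0.3 -0.9] shift/200 [-1.9  0.5  0. ] turn [ 0.  -0.   0.1] rows>= 8.0
drawer_floor wrist [([386.8, 197.2], 0.91, array([532.7,  45.4, 110. ]))]
drawer_floor scene [([297.7, 235.6], 0.66, array([540.7,  53.6, 110. ]))]
drawer_floor side [([291.3, 197.9], 0.63, array([526. ,  56.1, 110. ]))]
drawer_handle wrist [([276.7, 215.6], 0.6, array([424.1,  56.5, 160. ])), ([386.2, 199.8], 0.47, array([515.8,  57.7, 160. ]))]
drawer_handle scene [([332.1, 203.9], 0.76, array([423.6,  58. , 160. ])), ([229.4, 144.2], 0.51, array([ 518.4, -260.6,  160. ]))]
drawer_handle side [([269.4, 167.5], 0.65, array([415.3,  56.3, 160. ]))]
```

View pics/z2.png

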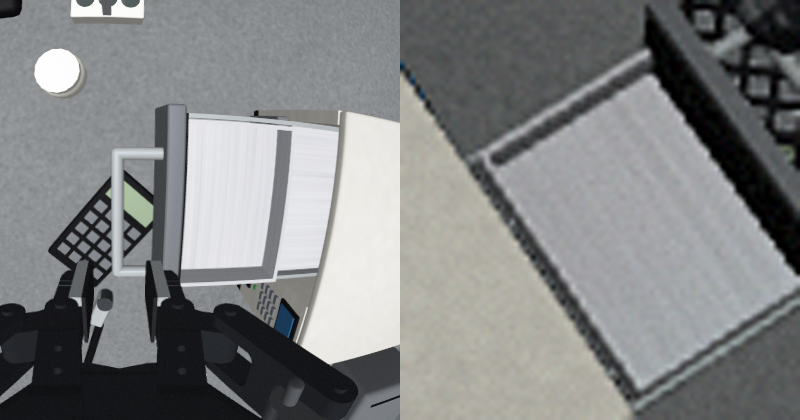

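Run:
```python
from h import *
np.set_printoptions(precision=1,suppress=True)
cal=imaging.calibration("wrist"); g=1.435
ax=np.array([np.sin(g),-np.cos(g)]);ay=np.array([np.cos(g),np.sin(g)]); h=np.array([425.4,57.6])
def loc(P): d=P[:2]-h; return np.array([d@ax,d@ay])
for n,p,z in [("rearfloor L",(437,131),110),("rearfloor R",(424,268),110),("reartop L",(452,129),140),("reartop R",(435,279),140),("frontfl? L",(351,116),110),("fronttop inner L",(346,105),182),("fronttop inner R",(340,285),182)]:
    print("wrist",n,loc(atz("wrist",p,z,cal)))
for n,p,z in [("front-right",(329,244.6),110),("front-left",(300.4,200),110),("rear-left",(269.4,218.6),110),("rear-right",(298,263),110)]:
    print("scene",n,loc(atz("scene",p,z)))
print(h+102*ax)
```

```text
wrist rearfloor L [149.5  70.4]
wrist rearfloor R [153.4 -74.8]
wrist reartop L [149.4  74. ]
wrist reartop R [152.7 -72.6]
wrist frontfl? L [61.5 78.8]
wrist fronttop inner L [42.1 85.3]
wrist fronttop inner R [ 44.8 -50.8]
scene front-right [58.2 79.1]
scene front-left [ 50.8 -70. ]
scene rear-left [152.7 -71.7]
scene rear-right [156.5  75.1]
[526.5  43.8]
```

View pics/z3.png

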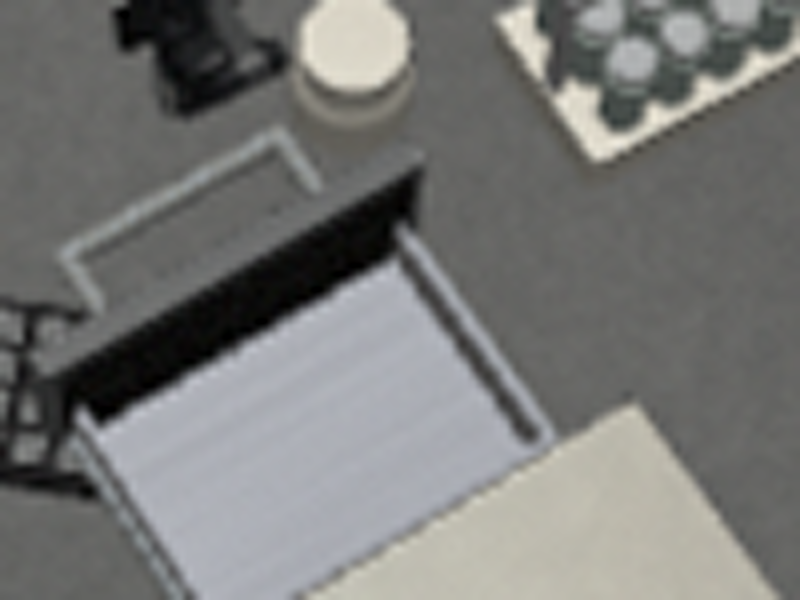

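Emit:
{"fn": "step_arm", "kwargs": {"moves": [[[0, 0, 0.07], [-0.99, 0.26, 0.02], -0.4], [[0, 0, 0.07], [-0.99, 0.26, 0.02], -0.4], [[0, 0, 0.07], [-0.99, 0.26, 0.02], -0.4], [[0, 0, 0.07], [-0.99, 0.26, 0.02], -0.4], [[0, 0, 0.07], [-0.99, 0.26, 0.02], -0.4], [[0, 0, 0.07], [-0.99, 0.26, 0.02], -0.4]]}}

```text
clock: 8.3
eef_pos: [447.7, -146.8, 257.6]
tcp_rot: [-3.14, -0.0, 1.377]
contact_force: [0.1, 0.6, -0.3]
opening: 0.299
grasp_force: 0.0
```

Run:
```python
from h import *
np.set_printoptions(precision=4,suppress=True)
plan((481,-337,240),1.375)
```

```text
at [ 447.7 -146.8  257.6] [-3.1401 -0.0003  1.3774] t 8.3 F [ 0.1  0.6 -0.3] shift/200 [-0.901  0.346  0.087] turn [-0.002 -0.     0.003] rows>= 4.0
```

Emit:
{"fn": "step_arm", "kwargs": {"moves": [[[0, 0, 0], [-0.9, 0.34, 0.09], -0.4], [[0, 0, 0], [-0.9, 0.34, 0.09], -0.4], [[0, 0, 0], [-0.9, 0.34, 0.09], -0.4], [[0, 0, 0], [-0.9, 0.34, 0.09], -0.4], [[0, 0, 0], [-0.9, 0.34, 0.09], -0.4], [[0, 0, 0], [-0.9, 0.34, 0.09], -0.4]]}}

```text
clock: 8.9
eef_pos: [480.9, -334.2, 239.5]
tcp_rot: [-3.14, -0.001, 1.38]
contact_force: [0.2, 0.3, 0.5]
opening: 0.303
grasp_force: 0.0
```

Run:
```python
from h import *
np.set_printoptions(precision=3,suppress=True)
cal=imaging.calibration("wrist"); a=shot("wrist","w3.png")
plan((481,-337,46),1.375)
print([(m["xy"],m["conf"],atz("wrist",m["xy"],0,cal)) for m in imaging.mark_of("wrist","small_rack")])
cv2.imwrite("pics/w3c.png",cv2.resize(a[60:360,80:480],(800,600),interpolation=cv2.INTER_CUBIC)[:,:,::-1])
```

```text
at [ 480.8 -333.5  239.7] [-3.14  -0.001  1.381] t 8.95 F [-0.4 -0.  -0.2] shift/200 [-0.018  0.006  0.969] turn [-0.002 -0.002  0.008] rows>= 4.0
[([276.8, 188.6], 0.97, array([ 475.65, -341.15,    0.  ]))]
```

View pics/w3c.png

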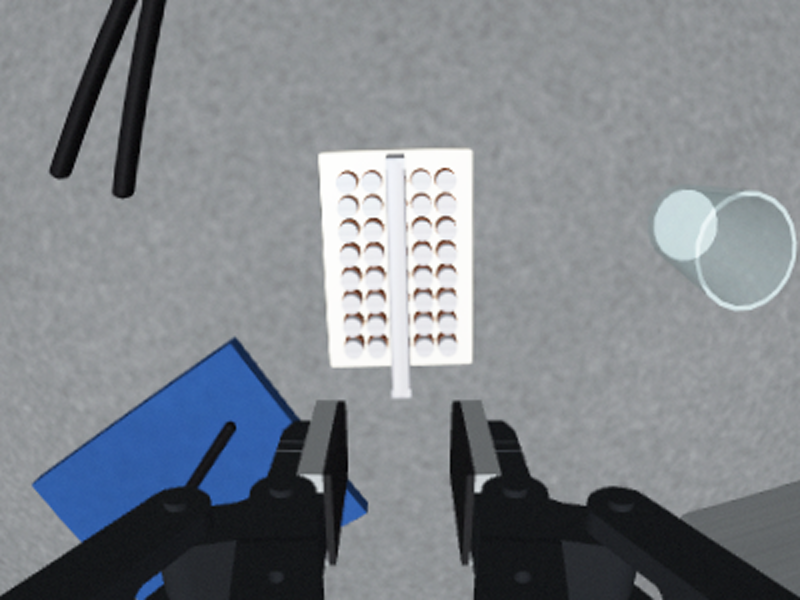

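Run:
```python
from h import *
np.set_printoptions(precision=3,suppress=True)
cal=imaging.calibration("wrist")
f=lambda p,z:atz("wrist",(80+p[0]/2,60+p[1]/2),z,cal)[:2]
a,b=f((395,155),69),f((401,396),69); print(a,b,(a+b)/2,np.linalg.norm(a-b),np.arctan2(*(a-b)[::-1]))
c=[f(p,20) for p in((320,153),(471,150),(472,362),(331,366))]; print(np.array(c),sum(c)/4)
e=c[0]+c[1]-c[2]-c[3]; print(np.arctan2(*e[::-1]),np.linalg.norm(e)/2)
plan(((a+b)/2).tolist()+[46],1.37)
```

```text
[ 489.34  -276.551] [ 468.816 -400.217] [ 479.078 -338.384] 125.35747069561125 1.406339241220423
[[ 447.785 -269.883]
 [ 530.601 -284.02 ]
 [ 510.969 -408.26 ]
 [ 426.953 -394.9  ]] [ 479.077 -339.266]
1.4098627334327818 126.2599579659846
at [ 480.9 -333.3  240.1] [-3.141 -0.001  1.382] t 9.0 F [ 0.7 -0.6 -0.5] shift/200 [-0.027 -0.003  0.97 ] turn [-0.001 -0.001  0.015] rows>= 4.0
```

Emit:
{"fn": "step_arm", "kwargs": {"moves": [[[0, 0, -0.03], [-0.03, 0, 0.2], -0.4], [[0, 0, -0.03], [-0.03, 0, 0.42], -0.4], [[0, 0, -0.03], [-0.03, 0, 0.64], -0.4], [[0, 0, -0.03], [-0.03, 0, 0.82], -0.4], [[0, 0, -0.03], [-0.03, 0, 0.92], -0.4], [[0, 0, -0.03], [-0.03, 0, 0.97], -0.4], [[0, 0, -0.03], [-0.03, 0, 0.97], -0.4]]}}

```text
clock: 9.7
eef_pos: [479.4, -339.6, 45.7]
tcp_rot: [-3.14, -0.001, 1.405]
contact_force: [0.3, -0.3, 0.7]
opening: 0.304
grasp_force: 0.0
```

Emit:
{"fn": "step_arm", "kwargs": {"moves": [[[0, 0, 0], [0, 0, 0], -1], [[0, 0, 0], [0, 0, 0], -1], [[0, 0, 0], [0, 0, 0], -1], [[0, 0, 0], [0, 0, 0], -1], [[0, 0, 0], [0, 0, 0], -1]], "squeeze": 40}}

```text
clock: 10.2
eef_pos: [480.2, -341.4, 47.4]
tcp_rot: [3.14, 0.0, 1.404]
contact_force: [-1.5, 3.1, 7.0]
opening: 0.109
grasp_force: 44.2
```

Emit:
{"fn": "step_arm", "kwargs": {"moves": [[[0, 0, 0], [0, 0, -0.05], -1], [[0, 0, 0], [0, 0, -0.15], -1], [[0, 0, 0], [0, 0, -0.3], -1], [[0, 0, 0], [0, 0, -0.5], -1], [[0, 0, 0], [0, 0, -0.7], -1], [[0, 0, 0], [0, 0, -0.88], -1], [[0, 0, 0], [0, 0, -0.98], -1], [[0, 0, 0], [0, 0, -1], -1]]}}

```text
clock: 11.0
eef_pos: [480.7, -342.1, 249.8]
tcp_rot: [3.137, 0.002, 1.404]
contact_force: [0.5, -1.2, -3.0]
opening: 0.106
grasp_force: 42.8
```

Run:
```python
from h import *
np.set_printoptions(precision=3,suppress=True)
cal=imaging.calibration("wrist"); a=shot("wrist","w4.png"); s=telemetry.sense(); print(s["opening"],s["grasp_force"])
plan((505,-100,255),1.43)
plan((525,44,255),1.435)
cv2.imwrite("pics/w4c.png",cv2.resize(a[60:360,80:480],(800,600),interpolation=cv2.INTER_CUBIC)[:,:,::-1])
```

```text
0.1038425407607195 42.85738706588745
at [ 480.2 -341.7  248.4] [3.139 0.002 1.404] t 11.05 F [ 0.2 -0.  -3.1] shift/200 [ 1.212 -0.078 -0.035] turn [ 0.004  0.002 -0.033] rows>= 5.0
at [ 480.2 -341.7  248.4] [3.139 0.002 1.404] t 11.05 F [ 0.2 -0.  -3.1] shift/200 [ 1.939 -0.099 -0.036] turn [ 0.004  0.002 -0.04 ] rows>= 8.0
```

View pics/w4c.png

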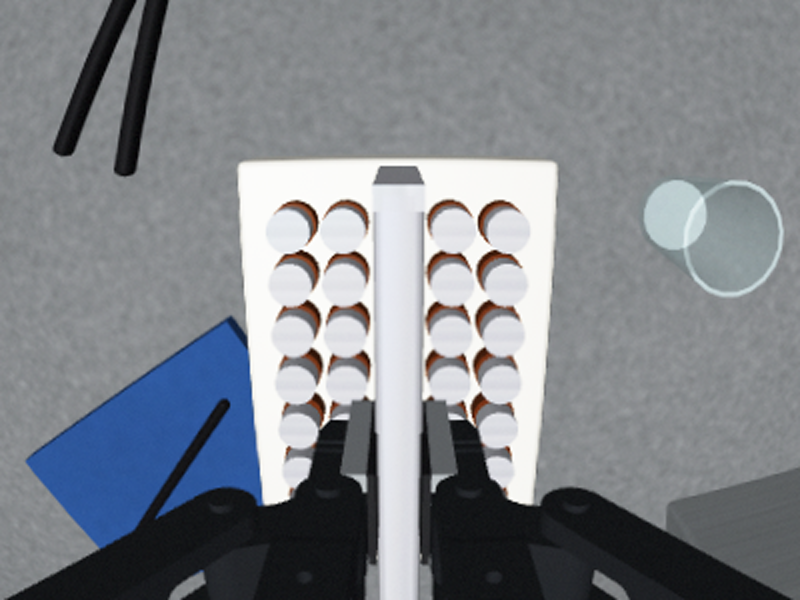

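Emit:
{"fn": "step_arm", "kwargs": {"moves": [[[0, 0, -0.04], [0.12, -0.05, -0.04], -1], [[0, 0, -0.04], [0.3, -0.05, -0.04], -1], [[0, 0, -0.04], [0.5, -0.05, -0.04], -1], [[0, 0, -0.04], [0.7, -0.05, -0.04], -1], [[0, 0, -0.04], [0.88, -0.05, -0.04], -1], [[0, 0, -0.04], [0.97, -0.05, -0.04], -1]]}}

```text
clock: 11.65
eef_pos: [501.1, -145.4, 252.5]
tcp_rot: [-3.139, -0.001, 1.437]
contact_force: [0.7, -0.6, -3.2]
opening: 0.105
grasp_force: 42.8
```

Run:
```python
from h import *
np.set_printoptions(precision=3,suppress=True)
s=telemetry.sense(); cal=imaging.calibration("wrist"); T=s["eef_pos"]; g=s["tcp_rot"][2]
for p in((199,141),(358.5,141)):
    d=atz("wrist",p,T[2]-46.5+20,cal)[:2]-T[:2]; print(d@[np.cos(g),np.sin(g)],d@[np.sin(g),-np.cos(g)])
plan((525,44,255),1.435)
```

```text
64.548082539071 -43.06374520210185
64.58395364159306 41.3592154772272
at [ 501.1 -145.4  252.5] [-3.139 -0.001  1.437] t 11.65 F [ 0.7 -0.6 -3.2] shift/200 [ 0.955 -0.008 -0.011] turn [-0.004 -0.001  0.002] rows>= 4.0
```

Rack centred in the gripper (edge 64.5 mm ahead, ±42 sideways). On to above the tray.

Emit:
{"fn": "step_arm", "kwargs": {"moves": [[[0, 0, 0], [0.12, -0.01, 0], -1], [[0, 0, 0], [0.3, -0.01, 0], -1], [[0, 0, 0], [0.5, -0.01, 0], -1], [[0, 0, 0], [0.7, -0.01, 0], -1], [[0, 0, 0], [0.86, -0.01, 0], -1], [[0, 0, 0], [0.955, -0.01, 0], -1], [[0, 0, 0], [0.955, -0.01, 0], -1], [[0, 0, 0], [0.955, -0.01, 0], -1]]}}

```text
clock: 12.45
eef_pos: [525.0, 41.2, 252.9]
tcp_rot: [-3.139, 0.001, 1.437]
contact_force: [0.8, -0.0, -2.9]
opening: 0.112
grasp_force: 42.8
```

Run:
```python
from h import *
np.set_printoptions(precision=3,suppress=True)
cal=imaging.calibration("wrist"); a=shot("wrist","w5.png"); b=shot("scene","s5.png")
plan((525,44,157),1.435)
f=lambda im,x,y,w,h,W,H:cv2.resize(im[y:y+h,x:x+w],(W,H),interpolation=cv2.INTER_CUBIC)
cv2.imwrite("pics/z5.png",np.hstack([f(a,120,20,267,400,400,600),f(b,260,160,80,120,400,600)])[:,:,::-1])
```

```text
at [525.2  40.4 253.5] [-3.14   0.001  1.435] t 12.55 F [ 0.1 -0.1 -3.1] shift/200 [ 0.018 -0.003  0.482] turn [-0.002  0.001 -0.   ] rows>= 2.0
```

View pics/z5.png

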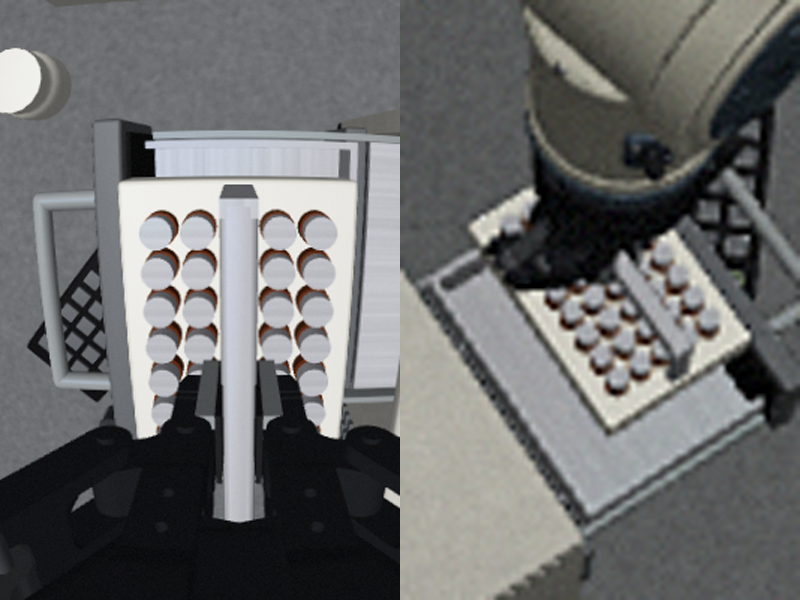

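Run:
```python
from h import *
np.set_printoptions(precision=1,suppress=True)
s=telemetry.sense(); cal=imaging.calibration("wrist"); T=s["eef_pos"]; g=s["tcp_rot"][2]
for n,p,z in [("front inner top",(123,122),182),("front inner at sidewall top",(152,140),140),("leftwall inner top front",(148,148),140),("rear inner top? L",(352,148),140),("rear floor",(340,152),110),("left wall inner top mid",(250,149),140),("left wall top outer",(250,133),140)]:
    d=atz("wrist",(120+p[0]/1.5,20+p[1]/1.5),z,cal)[:2]-T[:2]; print(n,d@[np.cos(g),np.sin(g)],d@[np.sin(g),-np.cos(g)])
```

```text
front inner top 88.23893973895575 -51.550983019552476
front inner at sidewall top 80.39882991434303 -46.08887184627892
leftwall inner top front 76.22005590039753 -48.30087713315454
rear inner top? L 76.76474108186915 59.01239772060019
rear floor 74.2139860002756 58.71802301843754
left wall inner top mid 74.8438269416039 5.126323132170632
left wall top outer 83.26867511810961 5.106059914825774
```

Emit:
{"fn": "step_arm", "kwargs": {"moves": [[[0, 0, 0], [0.01, 0.02, 0], -1], [[0, 0, 0], [0.01, 0.02, 0.08], -1], [[0, 0, 0], [0.01, 0.02, 0.17], -1], [[0, 0, 0], [0.01, 0.02, 0.26], -1], [[0, 0, 0], [0.01, 0.02, 0.34], -1], [[0, 0, 0], [0.01, 0.02, 0.4], -1], [[0, 0, 0], [0.01, 0.02, 0.43], -1], [[0, 0, 0], [0.01, 0.02, 0.43], -1]]}}

```text
clock: 13.35
eef_pos: [529.8, 42.4, 167.7]
tcp_rot: [-3.14, 0.0, 1.435]
contact_force: [-0.4, -0.5, -1.9]
opening: 0.109
grasp_force: 42.8
```

Emit:
{"fn": "step_arm", "kwargs": {"moves": [[[0, 0, 0], [0, 0, 0.01], -1], [[0, 0, 0], [0, 0, 0.02], -1], [[0, 0, 0], [0, 0, 0.03], -1], [[0, 0, 0], [0, 0, 0.035], -1], [[0, 0, 0], [0, 0, 0.035], -1]]}}

```text
clock: 13.85
eef_pos: [530.0, 42.8, 161.3]
tcp_rot: [-3.142, 0.0, 1.436]
contact_force: [0.2, -0.2, -3.2]
opening: 0.104
grasp_force: 42.8
```

Emit:
{"fn": "step_arm", "kwargs": {"moves": [[[0, 0, 0], [0, 0, 0.004], -1], [[0, 0, 0], [0, 0, 0.008], -1], [[0, 0, 0], [0, 0, 0.012], -1], [[0, 0, 0], [0, 0, 0.012], -1]]}}

```text
clock: 14.25
eef_pos: [530.0, 42.8, 158.8]
tcp_rot: [-3.141, 0.0, 1.436]
contact_force: [-0.6, 0.3, -2.7]
opening: 0.108
grasp_force: 42.8
```

Emit:
{"fn": "step_arm", "kwargs": {"moves": [[[0, 0, 0], [0, 0, 0.003], -1], [[0, 0, 0], [0, 0, 0.005], -1], [[0, 0, 0], [0, 0, 0.005], -1]]}}

```text
clock: 14.55
eef_pos: [530.0, 42.7, 157.8]
tcp_rot: [-3.142, 0.0, 1.435]
contact_force: [-0.0, -0.7, -3.2]
opening: 0.11
grasp_force: 42.8
```

Emit:
{"fn": "step_arm", "kwargs": {"moves": [[[0, 0, 0], [0, 0, 0.003], -1], [[0, 0, 0], [0, 0, 0.005], -1], [[0, 0, 0], [0, 0, 0.005], -1]]}}

```text
clock: 14.85
eef_pos: [530.1, 42.8, 157.4]
tcp_rot: [3.141, -0.0, 1.436]
contact_force: [-3.2, 0.3, 4.9]
opening: 0.105
grasp_force: 43.9
```

Emit:
{"fn": "step_arm", "kwargs": {"moves": [[[0, 0, 0], [0, 0, 0.003], -1], [[0, 0, 0], [0, 0, 0.003], -1]]}}

```text
clock: 15.05
eef_pos: [530.8, 42.7, 157.4]
tcp_rot: [3.14, -0.0, 1.436]
contact_force: [-3.4, -0.2, 9.2]
opening: 0.111
grasp_force: 44.5
```

Emit:
{"fn": "step_arm", "kwargs": {"moves": [[[0, 0, 0], [0, 0, -0.002], -1], [[0, 0, 0], [0, 0, -0.002], -0.9], [[0, 0, 0], [0, 0, -0.002], -0.8], [[0, 0, 0], [0, 0, -0.002], -0.6], [[0, 0, 0], [0, 0, -0.002], -0.4], [[0, 0, 0], [0, 0, -0.002], -0.4], [[0, 0, 0], [0, 0, -0.002], -0.4]]}}

```text
clock: 15.75
eef_pos: [529.9, 42.7, 156.5]
tcp_rot: [-3.141, 0.0, 1.436]
contact_force: [-1.0, 0.5, 0.2]
opening: 0.301
grasp_force: 0.0
```

Emit:
{"fn": "step_arm", "kwargs": {"moves": [[[0, 0, 0], [0, 0, -0.05], -0.4], [[0, 0, 0], [0, 0, -0.15], -0.4], [[0, 0, 0], [0, 0, -0.3], -0.4], [[0, 0, 0], [0, 0, -0.5], -0.4], [[0, 0, 0], [0, 0, -0.7], -0.4], [[0, 0, 0], [0, 0, -0.8], -0.4], [[0, 0, 0], [0, 0, -0.8], -0.4]]}}

```text
clock: 16.45
eef_pos: [531.7, 42.9, 320.9]
tcp_rot: [3.135, -0.001, 1.435]
contact_force: [0.3, 0.5, 0.7]
opening: 0.304
grasp_force: 0.0
```

Emit:
{"fn": "step_arm", "kwargs": {"moves": [[[0, 0, 0], [0.2, -0.3, -0.1], -0.4], [[0, 0, 0], [0.4, -0.6, -0.1], -0.4], [[0, 0, 0], [0.6, -0.8, -0.1], -0.4], [[0, 0, 0], [0.8, -0.8, -0.1], -0.4], [[0, 0, 0], [1, -0.8, -0.1], -0.4], [[0, 0, 0], [1, -0.8, -0.1], -0.4], [[0, 0, 0], [1, -0.8, -0.1], -0.4]]}}

```text
clock: 17.15
eef_pos: [397.5, 264.8, 335.9]
tcp_rot: [-3.14, 0.0, 1.439]
contact_force: [0.4, -1.1, 0.8]
opening: 0.303
grasp_force: 0.0
```

Run:
```python
from h import *
np.set_printoptions(precision=3,suppress=True)
b=shot("scene","s6.png"); c=shot("side","d6.png")
f=lambda im,x,y,w,h,W,H:cv2.resize(im[y:y+h,x:x+w],(W,H),interpolation=cv2.INTER_CUBIC)
for cam in("scene","side"): print([(m["xy"],m["conf"],atz(cam,m["xy"],160)) for m in imaging.mark_of(cam,"drawer_handle")[:1]],[(m["xy"],m["conf"],atz(cam,m["xy"],110)) for m in imaging.mark_of(cam,"small_rack")[:1]])
cv2.imwrite("pics/z6.png",np.hstack([f(b,250,160,90,135,400,600),f(c,245,135,90,135,400,600)])[:,:,::-1])
```

```text
[([331.7, 203.8], 0.77, array([424.254,  57.131, 160.   ]))] [([295.8, 231.6], 0.74, array([537.035,  41.695, 110.   ]))]
[([272.3, 165.8], 0.85, array([416.618,  67.303, 160.   ]))] [([288.0, 201.2], 0.8, array([527.884,  40.388, 110.   ]))]
```

View pics/z6.png

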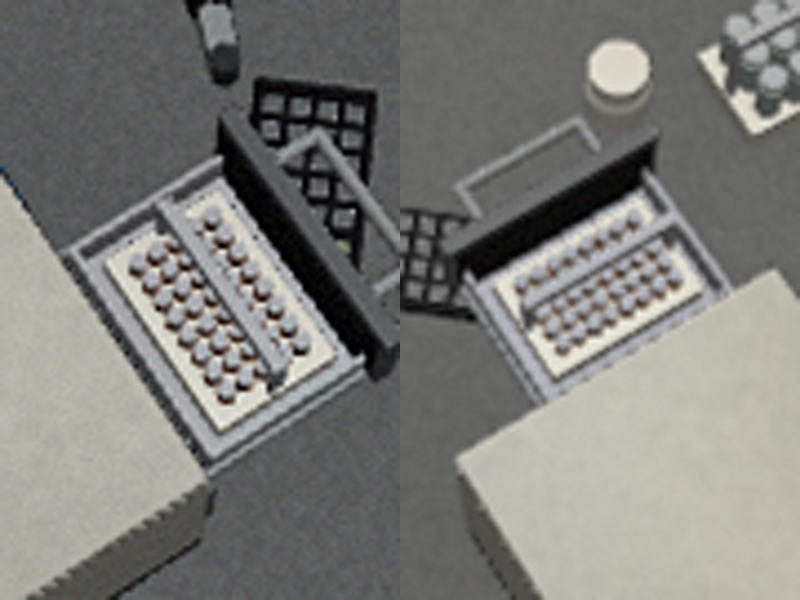

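Run:
```python
from h import *
for n,(x,y,w,h) in (("s",(296,178,46,60)),("d",(252,156,56,40))):
    A,B=[cv2.imread(f"pics/{n}{i}.png",0).astype(np.float32) for i in(2,6)]
    for (a,b,c,d) in((x,y,w,h),):
        W=np.eye(2,3,dtype=np.float32)
        cc,W=cv2.findTransformECC(A[b:b+d,a:a+c],B[b:b+d,a:a+c],W,cv2.MOTION_TRANSLATION,(3,200,1e-6)); print(n,cc,W[:,2])
cam="scene"
for c in("scene","side"): print(c,(proj(c,(426.4,57.5,160))-proj(c,(425.4,57.6,160))))
```

```text
s 0.8971430129422934 [-0.255492    0.08530968]
d 0.9443448978071807 [0.05356688 0.14348562]
scene [-0.2998952   0.20549123]
side [0.17420002 0.23458131]
```

```bash
python3 -c "
from h import *
plan((425.5,57.6,240),1.435)"
```

```text
at [398.6 261.4 336.5] [-3.1414e+00  4.0000e-04  1.4341e+00] t 17.45 F [0.  0.4 0.1] shift/200 [-0.991  0.272  0.483] turn [-0.     0.001 -0.001] rows>= 5.0
```

Emit:
{"fn": "step_arm", "kwargs": {"moves": [[[0, 0, 0], [-0.25, 0.07, 0.1], -0.4], [[0, 0, 0], [-0.5, 0.14, 0.2], -0.4], [[0, 0, 0], [-0.75, 0.2, 0.3], -0.4], [[0, 0, 0], [-0.99, 0.27, 0.4], -0.4], [[0, 0, 0], [-0.99, 0.27, 0.48], -0.4], [[0, 0, 0], [-0.99, 0.27, 0.48], -0.4], [[0, 0, 0], [-0.99, 0.27, 0.48], -0.4]]}}

```text
clock: 18.15
eef_pos: [425.2, 58.4, 240.8]
tcp_rot: [-3.141, -0.0, 1.433]
contact_force: [0.2, 0.6, 1.5]
opening: 0.302
grasp_force: 0.0
```

```bash
python3 -c "
from h import *
plan((425.5,57.6,142),1.435)"
```

```text
at [425.2  58.4 240.8] [-3.1410e+00 -1.0000e-04  1.4327e+00] t 18.15 F [0.2 0.6 1.5] shift/200 [-0.004  0.002  0.494] turn [-0.001 -0.    -0.003] rows>= 2.0
```

Emit:
{"fn": "step_arm", "kwargs": {"moves": [[[0, 0, 0], [0, 0, 0.12], -0.4], [[0, 0, 0], [0, 0, 0.25], -0.4], [[0, 0, 0], [0, 0, 0.37], -0.4], [[0, 0, 0], [0, 0, 0.45], -0.4], [[0, 0, 0], [0, 0, 0.49], -0.4], [[0, 0, 0], [0, 0, 0.49], -0.4], [[0, 0, 0], [0, 0, 0.49], -0.4]]}}

```text
clock: 18.85
eef_pos: [426.0, 59.5, 143.7]
tcp_rot: [3.14, -0.0, 1.436]
contact_force: [-0.6, 0.2, 0.4]
opening: 0.3
grasp_force: 0.0
```

Emit:
{"fn": "step_arm", "kwargs": {"moves": [[[0, 0, 0], [0, 0, 0], -0.7], [[0, 0, 0], [0, 0, 0], -0.8], [[0, 0, 0], [0, 0, 0], -1], [[0, 0, 0], [0, 0, 0], -1], [[0, 0, 0], [0, 0, 0], -1]], "squeeze": 30}}

```text
clock: 19.35
eef_pos: [426.1, 59.3, 143.7]
tcp_rot: [3.14, -0.001, 1.435]
contact_force: [-0.8, 0.2, 7.7]
opening: 0.101
grasp_force: 29.3
```

Emit:
{"fn": "step_arm", "kwargs": {"moves": [[[0, 0, 0], [0, -0.004, 0], -1], [[0, 0, 0], [0, -0.008, 0], -1], [[0, 0, 0], [0, -0.012, 0], -1], [[0, 0, 0], [0, -0.016, 0], -1], [[0, 0, 0], [0, -0.016, 0], -1]]}}

```text
clock: 19.85
eef_pos: [425.7, 59.4, 143.8]
tcp_rot: [3.134, -0.001, 1.436]
contact_force: [10.9, -2.9, -1.9]
opening: 0.106
grasp_force: 29.3
```

Emit:
{"fn": "step_arm", "kwargs": {"moves": [[[0, 0, 0], [0, 0, 0], -0.9], [[0, 0, 0], [0, 0, 0], -0.7], [[0, 0, 0], [0, 0, 0], -0.4], [[0, 0, 0], [0, 0, 0], -0.4], [[0, 0, 0], [0, 0.008, 0], -0.4], [[0, 0, 0], [0, 0.008, -0.1], -0.4], [[0, 0, 0], [0, 0.008, -0.3], -0.4], [[0, 0, 0], [0, 0.008, -0.5], -0.4]]}}

```text
clock: 20.65
eef_pos: [422.6, 59.1, 243.2]
tcp_rot: [-3.139, 0.001, 1.436]
contact_force: [0.6, -0.2, -0.4]
opening: 0.297
grasp_force: 0.0
```

Emit:
{"fn": "step_arm", "kwargs": {"moves": [[[0, 0, 0], [0, 0, -0.2], -0.4], [[0, 0, 0], [0.2, 0, -0.4], -0.4], [[0, 0, 0], [0.45, 0, -0.45], -0.4], [[0, 0, 0], [0.7, -0.1, -0.45], -0.4], [[0, 0, 0], [0.95, -0.1, -0.45], -0.4], [[0, 0, 0], [1, -0.1, -0.45], -0.4], [[0, 0, 0], [1, -0.1, -0.45], -0.4]]}}

```text
clock: 21.35
eef_pos: [430.4, 262.3, 332.1]
tcp_rot: [-3.14, 0.0, 1.439]
contact_force: [0.6, -0.6, -0.4]
opening: 0.299
grasp_force: 0.0
```

Run:
```python
from h import *
b=shot("scene","s7.png"); c=shot("side","d7.png")
f=lambda im,x,y,w,h,W,H:cv2.resize(im[y:y+h,x:x+w],(W,H),interpolation=cv2.INTER_CUBIC)
cv2.imwrite("pics/z7.png",np.hstack([f(b,200,110,220,220,400,400),f(c,150,100,220,220,400,400)])[:,:,::-1])
for n,(x,y,w,h) in (("s",(296,178,46,60)),("d",(252,156,56,40))):
    for i in(2,6):
        A,B=[cv2.imread(f"pics/{n}{k}.png",0).astype(np.float32)[y:y+h,x:x+w] for k in(i,7)]
        cc,W=cv2.findTransformECC(A,B,np.eye(2,3,dtype=np.float32),cv2.MOTION_TRANSLATION,(3,200,1e-6)); print(n,i,cc,W[:,2])
```

```text
s 2 0.9029678049241113 [-0.0328947  -0.09116315]
s 6 0.9950342210336601 [ 0.24249318 -0.16900943]
d 2 0.9472061656494211 [-0.14349231 -0.05432904]
d 6 0.993299548900192 [-0.15954123 -0.21804899]
```

View pics/z7.png

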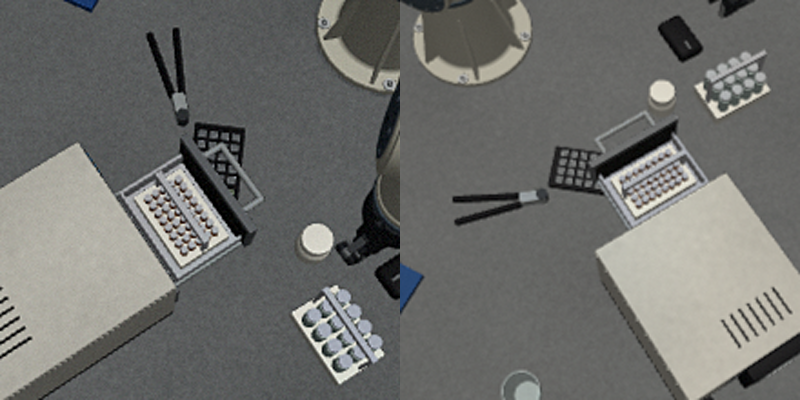

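The pull moved the drawer back out by about 0.9 mm, to its stop. The rack lies flat in the tray with its long side across, the other things are where they were, and the arm is clear.

```bash
python3 -c "
from rig import r
print(r.sign_off())"
```

```text
the job is handed in; nothing more can be done
None
```

The job is handed in: the upper drawer is fully out at its stop, with the small-vial rack upright and flat in it, long side across; the lower drawer was left alone and the other things on the table look unmoved in the last pictures.

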